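Sort two tested converter modules by tag and lock the reject nest

ROBOT

A 6-joint arm with a two-finger parallel gripper is mounted at the origin on the work surface. World frame = base frame: x ahead of the robot, y to its left, z up, the work surface at z = 0. Lengths are in m, angles in rad, forces in N, time in s.
With the tool pointing down it reaches from about 0.375 to 0.75 m from the base axis. Payload 9 kg.
Tool frame: the origin (TCP) lies on the centre line of the jaws, within the pads' length; the fingertips stand 11 mm ahead of it and the grasp point (between the pads) lies 8 mm behind it (manip.nose_length is the distance from the TCP to the fingertips, in m); z points along the fingers, y is the line along which they close (so a half turn about z gives the same grasp; the last joint's range is limited). The gripper opens to 85 mm and grips with 20 to 120 N. Pads are 22 mm wide; open, the fingers measure 114 mm over their backs; the gripper's body (76 mm by 85 mm) begins 54 mm behind the grasp point. The pads swing forward as they close: fully open they stand 13 mm farther back than shut.
Start: joints at [0.949, 0.104, 0.097, 1.564, 0, 1.353], TCP at [0.236, 0.552, 0.242] pointing down, gripper open.
Joint ranges: [-2.99, 2.99], [-0.84, 1.86], [-1.1, 1.16], [-1.84, 2.11], [-1.51, 1.56], [-3.14, 3.14]. Speed limits (rad/s): [2.22, 2.22, 2.57, 3.14, 3.14, 3.14].

INTERFACE

Orientations are given as [roll, pitch, yaw] about the fixed x, y, z axes, in that order (R = Rz(yaw) Ry(pitch) Rx(roll)).
In Python, from workcell import manip, viewer gives the robot as it stands. The module is installed in compiled form; this text tells all that it offers.
- The arm moves only by the tool send_rows, never from a script. Its argument "plan" is a list that holds one entry, the list of rows, each a list of 7 numbers: the turn, a rotation vector about the tool's x, y, z in degrees, then the shift along the tool's x, y, z in m, then the opening in per cent of the stroke, from 0 (shut) to 100 (fully open). In form: [[[wx, wy, wz, x, y, z, hand], ...]]. A call has 1 to 20 rows; each row is the pose to reach, as a shift and turn from the pose commanded when the call began, along the tool's axes at that moment; what a row does not reach only later rows make up. A row lasts 1/10 s, in which the tool goes at most 50 mm and 8.59 degrees, less where a joint would pass 70% of its speed; a pose out of reach is approached as far as the arm can. A call with a gripper value outside its range is refused whole. The fingers move at their own pace and stop on an object; "squeeze" is the grip in N (left out, the last holds). Time passes only in rows, so rows that repeat a pose let the fingers close. It gives the time, the measured TCP pose, the force, the opening and the grip force at its end, in the units of the state.
- manip.read_state(): the state, without advancing time (a new reading comes with each control period).
- viewer.grab_frame(name): name is "scene" or "top"; returns the picture (420x560x3 uint8, red, green, blue); there is no depth.
- viewer.calibration(name): a dict with "fx", "fy", "cx", "cy" (pixels), "D" ([k1, k2, p1, p2, k3] as OpenCV has them; the pictures are not rectified), "R" (3x3) and "t" (3): a world point X has camera coordinates R X + t. Camera axes: x right, y down, z forward; pixel columns grow to the right and rows downward; lengths in m; the calibration is good to about 2 mm. A picture is of the moment at which its call begins. calibration takes no time and is no camera call.
- manip.job_done(): hands the job in; it is judged then, once.
The state is a dict: "time": time; "joints": joint angles; "qd": joint speeds; "joint_efforts": joint torques, N m; "tcp_pos": TCP position; "orientation": TCP orientation; "contact_force": force on the tool from outside, world axes, zero at the start; "moment": the same for the moment, N m; "gripper_width": finger opening in m; "grasp_force": force on a finger pad.
Only numpy, scipy, OpenCV 4.12 (cv2) and the standard library are available. Lean on these libraries where they do the work, as an engineer would, in place of code of your own. Each camera call takes 0.05 s, during which the arm holds its last target. There are 200 camera calls.

TASK

Sort the two tested converter modules by the coloured tag on top: set the green-tagged one gently down flat in the green pass nest and the red-tagged one gently down flat in the red reject nest. Then lock the reject: slide the steel lock bar over the red-tagged module through the square eyes of both posts of the red nest until its yellow handle meets the post, and leave it there. Leave the multimeter, the screwdriver and the solder reel where they are.

Things in the scene. Friction and masses are not known exactly. Their poses are not given: they have to be found in the camera images.
- module_green_tag: loose converter module to pass: aluminium block 80 (x) x 50 (y) x 40 (z) mm with dark top, ribs and a 36 mm square GREEN tag in the middle of the top; about 0.3 kg; origin at the centre of its underside; either way round in the nest is right
- module_red_tag: loose converter module to reject: same block, 80 (x) x 50 (y) x 40 (z) mm, but with a RED tag on top; origin at the centre of its underside; either way round in the nest is right
- nest_green: fixed pass nest with GREEN rim: shallow pocket, inside 62 (x) x 92 (y) mm, so a module lies in it with its 80 mm length along the nest's y; floor 6 mm above the table, rim top at 16 mm, rim 10 mm thick at the long sides; outside 82 (x) x 112 (y) mm; origin at the centre of its underside, on the table
- nest_red: fixed reject nest with RED rim: same pocket and origin as the green nest, and at each end (y = +-52 to +-60 mm) a red post 34 mm wide (x), 80 mm high, 8 mm thick, with a square eye 18 x 18 mm, 52 to 70 mm above the table. The lock bar goes along the nest's y through both eyes, from either end, above the module (whose top is then at 46 mm)
- eye_a (a point): centre of the eye on the outer face of the post at the red nest's +y end (nest frame 0, 60, 61 mm)
- eye_b (a point): centre of the eye on the outer face of the post at the red nest's -y end (nest frame 0, -60, 61 mm)
- lock_bar: loose lock bar, 168 mm long, 0.1 kg: yellow handle block 40 (x) x 22 (y) x 36 (z) mm, standing on the table, and from the foot of its +x face a square steel rod 12 x 12 mm, 128 mm long, lying on the table along +x, with a 10 mm tapered tip. Origin at the centre of the handle's underside; the rod's axis is 6 mm above the underside; the mass centre lies about 40 mm along +x
- bar_tip (a point): end of the lock bar's rod, on its axis (bar frame 148, 0, 6 mm)
- bar_root (a point): where the rod leaves the handle, on its axis (bar frame 20, 0, 6 mm)
- multimeter: bystander: orange multimeter lying flat, 160 (x) x 78 (y) x 43 (z) mm, origin at the centre of its underside
- screwdriver: bystander: screwdriver lying along its x, 190 mm long, under 35 mm thick, origin under its middle
- reel: bystander: black reel of solder wire standing on its end, 64 mm across, 42 mm high, origin at the centre of its underside
There are look-alikes about, which are no part of the job. Of the things like the lock_bar, leave any that is black or pink; of the rest the larger one is meant.

How it is judged:
On the way, in this order (a step that is already met when the one before it is completed fails the run):
1. the red-tagged module lies flat in the red nest (x of module_red_tag in the frame of nest_red between -0.01 and 0.01 m and y of module_red_tag in the frame of nest_red between -0.01 and 0.01 m and z of module_red_tag in the frame of nest_red below 0.01 m and angle between module_red_tag's own z axis and vertical below 0.1 rad), for 0.2 s.
2. the lock bar is through both eyes of the red nest, up to its handle (((y of bar_tip in the frame of nest_red above 0.062 m and y of bar_root in the frame of nest_red below -0.055 m) or (y of bar_tip in the frame of nest_red below -0.062 m and y of bar_root in the frame of nest_red above 0.055 m)) and angle between the x axis of lock_bar and the y axis of nest_red, either way round below 0.1 rad and x of bar_tip in the frame of nest_red between -0.008 and 0.008 m and z of bar_tip in the frame of nest_red between 0.05 and 0.07 m and x of bar_root in the frame of nest_red between -0.008 and 0.008 m and z of bar_root in the frame of nest_red between 0.05 and 0.07 m), for 0.2 s.
At the end, for the whole second after the job is handed in: Each module flat in the nest of its tag's colour (within 10 mm of centre, origin under 10 mm high, tilt under 0.1 rad); bar through both eyes from either end (8 mm sideways, 50 to 70 mm high, 0.1 rad), tip over 62 mm past the nest's centre, handle on the other side; all under 0.02 m/s (all of step 1 and all of step 2 and x of module_green_tag in the frame of nest_green between -0.01 and 0.01 m and y of module_green_tag in the frame of nest_green between -0.01 and 0.01 m and z of module_green_tag in the frame of nest_green below 0.01 m and angle between module_green_tag's own z axis and vertical below 0.1 rad and linear speed of each of module_green_tag, module_red_tag, lock_bar below 0.02 m/s); the robot touches nothing.
It fails at once if the multimeter is moved by more than 30 mm (distance of multimeter from where it was at the start of the episode above 0.03 m).
It fails at once if the screwdriver is moved by more than 30 mm (distance of screwdriver from where it was at the start of the episode above 0.03 m).
It fails at once if the reel is moved by more than 30 mm (distance of reel from where it was at the start of the episode above 0.03 m).
It fails at once if a module is let go and falls from more than 30 mm above the table ((height (world z) of module_green_tag above 0.03 m and contact force between the fingers and module_green_tag below 0.1 N) or (height (world z) of module_red_tag above 0.03 m and contact force between the fingers and module_red_tag below 0.1 N)).
It also fails if it takes over 72 s, if anything falls off the work surface, if the arm or the gripper's body presses on something with over 40 N, if the wrist force passes 120 N, or if a joint passes its speed limit or range.

## Working session

There is one attempt and no reset: what is moved stays moved. The work goes in short steps, Python scripts to look and compute and a tool call to move; the robot and the scene stay as the last step left them, time stands still between calls to the robot, and variables do not carry over. Pictures are saved under pics/ and viewed, at most 10 in all, crops included, and the job is handed in when it is done.

Besides the shell and the picture viewer there is one more tool, called after ">>>" in YAML: its name, and indented under it one key for each argument. send_rows: Moves the arm, as the interface text tells. Its arguments: {"type":"object","properties":{"plan":{"type":"array","items":{"type":"array","items":{"type":"array","items":{"type":"number"}}}},"squeeze":{"type":"number"}},"required":["plan"]}

```bash
mkdir -p pics; cat > h.py <<'E'
import numpy as np, cv2
from workcell import manip, viewer
def cal(n):
    c=viewer.calibration(n); K=np.array([[c['fx'],0,c['cx']],[0,c['fy'],c['cy']],[0,0,1.]])
    return K,np.array(c['D'],float),np.array(c['R'],float),np.array(c['t'],float)
def p2w(n,px,z):
    "pixels -> world points at height z"
    K,D,R,t=cal(n); u=cv2.undistortPoints(np.array(px,float).reshape(-1,1,2),K,D).reshape(-1,2)
    d=np.c_[u,np.ones(len(u))]@R; o=-R.T@t
    return o+d*((np.broadcast_to(z,len(u))-o[2])/d[:,2])[:,None]
def w2p(n,X):
    K,D,R,t=cal(n); return cv2.projectPoints(np.array(X,float).reshape(-1,1,3),cv2.Rodrigues(R)[0],t,K,D)[0].reshape(-1,2)
def snap(n,f,crop=None,s=1):
    im=viewer.grab_frame(n)[:,:,::-1]
    if crop: x0,y0,x1,y1=crop; im=im[y0:y1,x0:x1]
    cv2.imwrite('pics/'+f,cv2.resize(im,None,fx=s,fy=s,interpolation=cv2.INTER_CUBIC))
E
python3 - <<'E'
from h import *
snap('top','t0.png',None,1.42); snap('scene','s0.png',None,1.42)
for n in('top','scene'):
    K,D,R,t=cal(n); print(n,K[0,0],D,-R.T@t); print(R.round(3))
print(manip.read_state(), manip.nose_length)
E
```

```text
top 421.5485473404085 [-0.103421  0.        0.        0.        0.      ] [0.40667233 0.00321682 1.1838668 ]
[[ 0.027 -1.    -0.006]
 [-0.99  -0.026 -0.136]
 [ 0.136  0.009 -0.991]]
scene 419.9560097782808 [-0.10890618  0.          0.          0.          0.        ] [ 1.02109488 -0.57251375  0.53661154]
[[ 0.76   0.649  0.005]
 [ 0.349 -0.402 -0.846]
 [-0.547  0.645 -0.533]]
{'time': 0.1, 'joints': array([9.49270206e-01, 1.04653706e-01, 9.65333674e-02, 1.56391197e+00,
       2.78301848e-05, 1.35305157e+00]), 'qd': array([-0.00075262, -0.00058206,  0.00299439,  0.00052453, -0.00013005,
        0.00087086]), 'joint_efforts': array([ 5.69687836e-03, -5.58208752e+01,  5.04718959e+01,  1.31034135e-02,
       -2.89196041e-04,  3.13478822e-06]), 'tcp_pos': array([0.23557153, 0.55150016, 0.24158429]), 'orientation': array([-3.14039186e+00, -2.94180871e-04,  2.73781110e+00]), 'contact_force': array([-0.00486185,  0.08249722,  0.33549249]), 'moment': array([ 0.01901515, -0.03732213, -0.03659451]), 'grasp_force': 0.0, 'gripper_width': 0.08545311165027597} 0.011
```

View pics/t0.png

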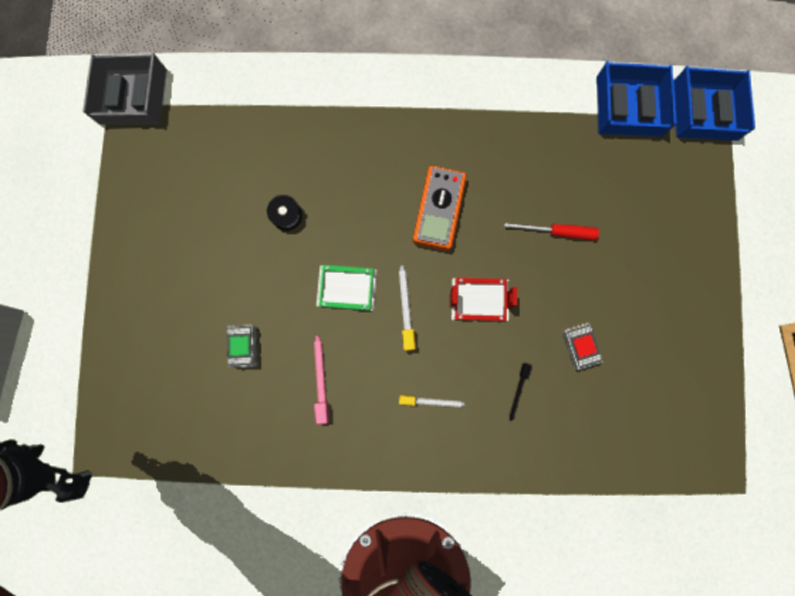

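View pics/s0.png

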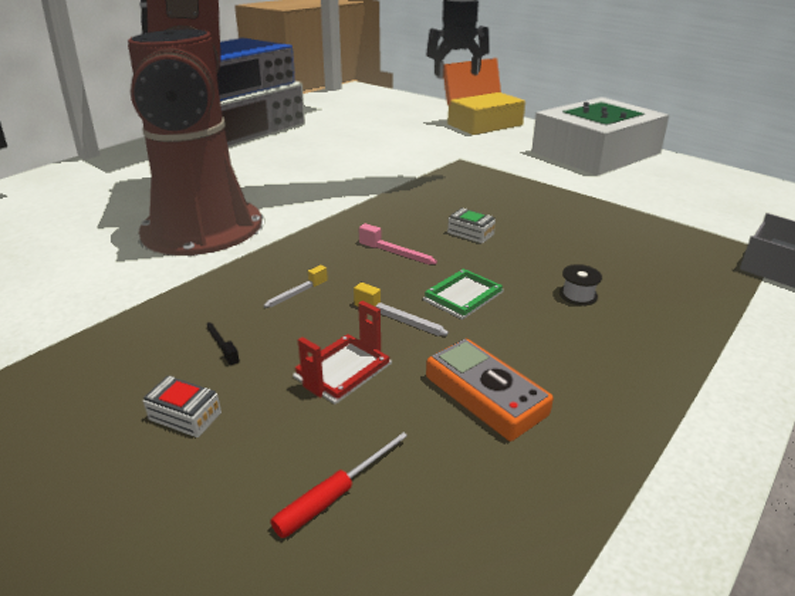

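The top view shows the green module at about (242,346), the red module at (584,347), the green nest at (347,288), the red nest at (482,300), and the bar (larger, yellow and steel) with its handle at (409,341) and tip at (402,267). I'll enlarge to measure them.

```bash
python3 - <<'E'
from h import *
im=viewer.grab_frame('top')[:,:,::-1]
for a,(x0,y0,x1,y1) in {'a':(150,175,300,275),'b':(280,175,430,275)}.items():
    c=cv2.resize(im[y0:y1,x0:x1],None,fx=5.3,fy=5.3,interpolation=cv2.INTER_CUBIC); cv2.imwrite(f'pics/t1{a}.png',c)
hsv=cv2.cvtColor(im,cv2.COLOR_BGR2HSV)
def tag(lo,hi,box,z):
    m=cv2.inRange(hsv,lo,hi); k=np.zeros_like(m); x0,y0,x1,y1=box;k[y0:y1,x0:x1]=m[y0:y1,x0:x1]
    pts=np.argwhere(k)[:,::-1].astype(float)
    W=p2w('top',pts,z)[:,:2]; r=cv2.minAreaRect((W*1000).astype(np.float32)); print(len(pts),W.mean(0).round(4),r)
tag((50,120,80),(75,255,255),(155,225,190,265),.04)
tag((0,180,150),(5,255,255),(395,225,430,265),.04)
tag((20,150,120),(35,255,255),(280,225,295,250),.036)
E
```

```text
175 [0.4398 0.3326] ((439.38262939453125, 332.28045654296875), (35.81434631347656, 33.427459716796875), 3.305793285369873)
173 [ 0.4571 -0.332 ] ((457.1629333496094, -332.1363220214844), (35.07692337036133, 36.26606750488281), 19.019277572631836)
128 [0.4617 0.0069] ((461.4462585449219, 6.677206039428711), (39.41971206665039, 23.263647079467773), 7.154229640960693)
```

View pics/t1a.png

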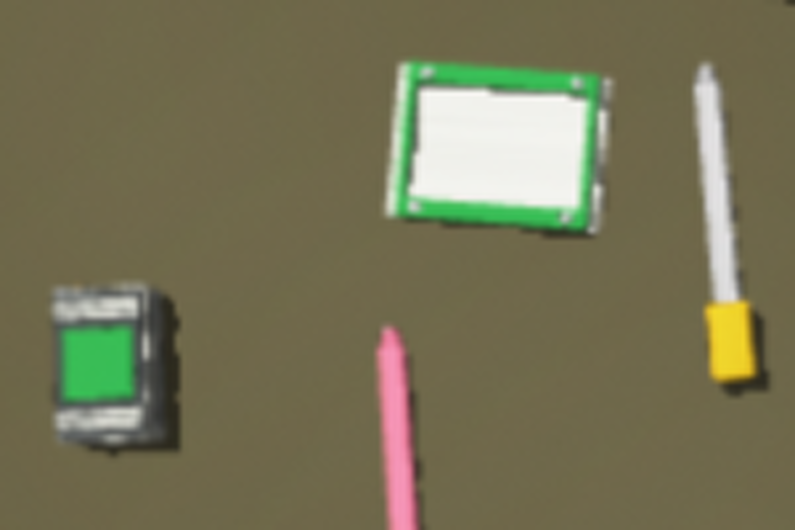

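View pics/t1b.png

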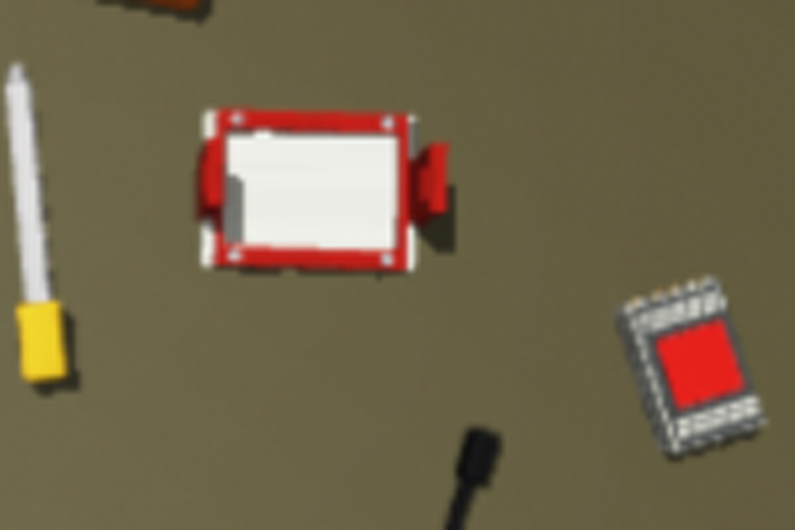

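The crops give nest screws, module tag corners, and bar handle, root and tip. I'll convert them to world positions, with a cross-check from the scene camera.

```bash
python3 - <<'E'
from h import *
A=lambda p:np.array(p,float)/5.3+[150-.4,175-.4]
B=lambda p:np.array(p,float)/5.3+[280-.4,175-.4]
def rep(n,px,z):
    W=p2w('top',px,z)[:,:2]; c=W.mean(0)
    # px order TL,TR,BR,BL: image left=+y, up=+x
    ydir=(W[0]-W[1])+(W[3]-W[2]); xdir=(W[0]-W[3])+(W[1]-W[2])
    print(n,c.round(4),'len y',np.linalg.norm(ydir)/2,'len x',np.linalg.norm(xdir)/2,'yaw from x',np.degrees(np.arctan2(xdir[1],xdir[0])).round(1),'from y',np.degrees(np.arctan2(-ydir[0],ydir[1])).round(1))
    return c
rep('gnest',A([(428,72),(577,83),(567,216),(415,205)]),.016)
rep('gnest pocket',A([(418,87),(588,96),(578,210),(410,198)]),.012)
rep('rnest',B([(237,118),(388,122),(388,259),(234,255)]),.016)
rep('gmod tag',A([(63,326),(135,326),(134,400),(62,402)]),.04)
rep('rmod tag',B([(656,341),(724,321),(745,388),(676,409)]),.04)
rep('handle',A([(705,305),(748,301),(756,378),(712,383)]),.036)
rep('handleB',B([(16,305),(60,301),(67,376),(24,381)]),.036)
W=p2w('top',np.r_[A([(705,66),(727,300)]),B([(15,66),(38,300)])],[.006,.006,.006,.006]);print(W.round(4))
# scene eyes/posts: scale 1.42
S=lambda p:np.array(p,float)/1.42
# handle top corners in scene, tip in scene
print('tip scene',p2w('scene',S([(445,331)]),.006).round(4))
print('rnest posts top corners z=.08 from top', p2w('top',B([(432,145),(446,145),(446,210),(420,213)]),.08).round(4))
E
```

```text
gnest [0.5628 0.1329] len y 0.08005700216043564 len x 0.0711280415928246 yaw from x -2.6 from y -2.7
gnest pocket [0.5613 0.1323] len y 0.09010182623313882 len x 0.06031502804947816 yaw from x -2.2 from y -2.1
rnest [ 0.546  -0.1336] len y 0.08052872497645137 len x 0.07266707285776565 yaw from x -0.0 from y -0.0
gmod tag [0.44   0.3318] len y 0.037774591192307735 len x 0.03857906633647179 yaw from x 2.6 from y 2.6
rmod tag [ 0.4568 -0.3325] len y 0.037641797738928534 len x 0.035993139862454775 yaw from x 16.9 from y 17.4
handle [0.4609 0.0067] len y 0.022422477364369503 len x 0.039874267298191816 yaw from x 7.0 from y 7.4
handleB [0.4614 0.0064] len y 0.022424663602447315 len x 0.03885840148959459 yaw from x 7.2 from y 7.4
[[0.6089 0.0241 0.006 ]
 [0.4842 0.009  0.006 ]
 [0.6089 0.0246 0.006 ]
 [0.4842 0.009  0.006 ]]
tip scene [[0.6038 0.0286 0.006 ]]
rnest posts top corners z=.08 from top [[ 0.5617 -0.1861  0.08  ]
 [ 0.5619 -0.1932  0.08  ]
 [ 0.5292 -0.1932  0.08  ]
 [ 0.5274 -0.1802  0.08  ]]
```

Everything is consistent: the nests measure 80 x 72 mm over the screws as expected, the handle is 40 x 22 mm, and the rod is 128 mm long. Next is a helper for relative moves.

```bash
cat >> h.py <<'E'
from scipy.spatial.transform import Rotation as Ro
def rel(*targets,start=None):
    "targets (x,y,z,yawdeg) -> rows relative to the current (or given) pose"
    s=manip.read_state(); p,r=s['tcp_pos'],s['orientation']
    if start is not None: p,r=np.array(start[:3]),[np.pi,0,np.radians(start[3])]
    R0=Ro.from_euler('xyz',r)
    for x,y,z,a in targets:
        d=R0.inv().apply(np.array([x,y,z])-p); w=(R0.inv()*Ro.from_euler('xyz',[180,0,a],degrees=True)).as_rotvec(degrees=True)
        print(w.round(2),d.round(4))
E
python3 -c "
from h import *
rel((.44,.332,.12,182.6))
print('down/up is tool z +/-; carry green:'); rel((.44,.332,.12,182.6),(.562,.1327,.12,267.6),start=(.44,.332,.12,182.6))
print('to red'); rel((.457,-.3325,.14,197.1),start=(.562,.1327,.12,267.6))
print('red place'); rel((.546,-.1335,.14,270),start=(.457,-.3325,.14,197.1))
"
```

```text
[ -0.05  -0.03 -25.73] [-0.2743 -0.1215  0.1218]
down/up is tool z +/-; carry green:
[0. 0. 0.] [0. 0. 0.]
[  0.   0. -85.] [-0.1128 -0.2046 -0.    ]
to red
[ 0.  -0.  70.5] [ 0.4692  0.0854 -0.02  ]
red place
[  0.    0.  -72.9] [-0.1436  0.164   0.    ]
```

>>> send_rows:
  plan:
    - [[0,0,-4,-0.04,-0.02,0.02,100],[0,0,-8,-0.08,-0.037,0.037,100],[0,0,-13,-0.12,-0.055,0.055,100],[0,0,-17,-0.16,-0.073,0.073,100],[0,0,-21,-0.2,-0.09,0.09,100],[0,0,-25,-0.24,-0.108,0.108,100],[0,0,-25.7,-0.265,-0.118,0.118,100],[0,0,-25.7,-0.2743,-0.1215,0.1218,100],[0,0,-25.7,-0.2743,-0.1215,0.1218,100],[0,0,-25.7,-0.2743,-0.1215,0.1218,100]]
  squeeze: 60

```text
time: 1.15
tcp_pos: [0.4398, 0.333, 0.121]
orientation: [3.141, 0.0, -3.097]
contact_force: [0.9, 0.6, -0.0]
gripper_width: 0.0855
grasp_force: 0.0
```

```bash
python3 -c "
from h import *
rel((.44,.332,.12,182.6))
x,y=w2p('scene',[.44,.33,.06])[0].astype(int);snap('scene','s1.png',(max(x-90,0),max(y-70,0),x+90,y+65),4.4);print(x,y,manip.read_state()['joints'])"
```

```text
[ 0.03  0.   -0.03] [-0.0002 -0.001   0.001 ]
331 145 [ 4.11375256e-01 -3.06775226e-02 -2.60414750e-01  1.34036724e+00
  3.90643291e-04  3.65662221e-01]
```

View pics/s1.png

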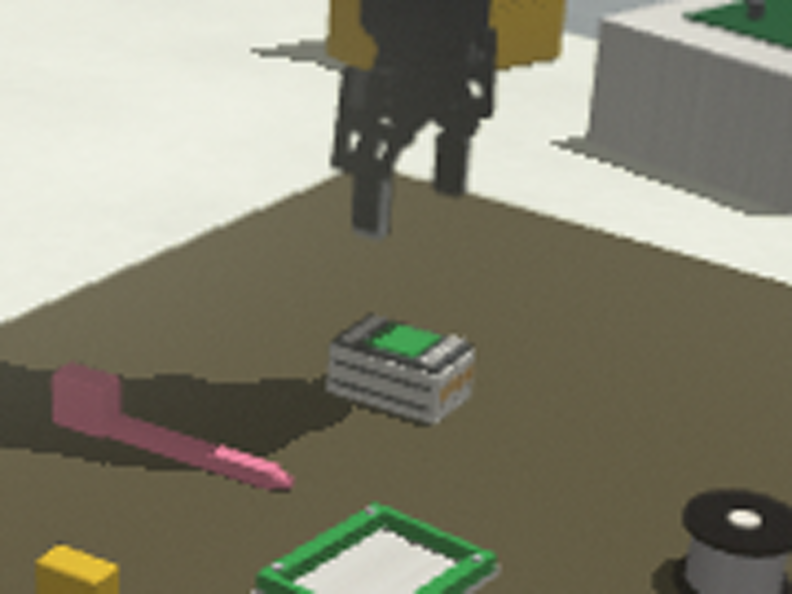

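The gripper straddles the green module, with its fingers at about (370,200) and (450,160) above the module at (400,370). Descending and gripping.

>>> send_rows:
  plan:
    - [[0,0,0,0,0,0.03,100],[0,0,0,0,0,0.06,100],[0,0,0,0,0,0.08,100],[0,0,0,0,0,0.09,100],[0,0,0,0,0,0.096,100],[0,0,0,0,0,0.096,100],[0,0,0,0,0,0.096,40],[0,0,0,0,0,0.096,20],[0,0,0,0,0,0.096,20],[0,0,0,0,0,0.096,20],[0,0,0,0,0,0.096,20],[0,0,0,0,0,0.096,20],[0,0,0,0,0,0.096,20]]

```text
time: 2.5
tcp_pos: [0.4412, 0.3328, 0.026]
orientation: [3.14, 0.002, -3.097]
contact_force: [-1.8, 0.6, 6.2]
gripper_width: 0.0489
grasp_force: 62.5
```

>>> send_rows:
  plan:
    - [[0,0,0,0,0,-0.015,20],[0,0,0,0,0,-0.04,20],[0,0,0,0,0,-0.07,20],[0,0,-7,-0.01,-0.015,-0.08,20],[0,0,-14,-0.02,-0.035,-0.08,20],[0,0,-21,-0.03,-0.055,-0.08,20],[0,0,-28,-0.04,-0.075,-0.08,20],[0,0,-35,-0.05,-0.095,-0.08,20],[0,0,-42,-0.06,-0.115,-0.08,20],[0,0,-49,-0.072,-0.132,-0.08,20],[0,0,-56,-0.082,-0.15,-0.08,20],[0,0,-63,-0.092,-0.168,-0.08,20],[0,0,-70,-0.1,-0.186,-0.08,20],[0,0,-77,-0.108,-0.196,-0.08,20],[0,0,-83,-0.112,-0.203,-0.08,20],[0,0,-85,-0.1128,-0.2046,-0.08,20],[0,0,-85,-0.1128,-0.2046,-0.08,20],[0,0,-85,-0.1128,-0.2046,-0.08,20],[0,0,-85,-0.1128,-0.2046,-0.08,20]]

```text
time: 4.4
tcp_pos: [0.562, 0.1331, 0.1048]
orientation: [-3.141, 0.0, -1.614]
contact_force: [0.2, 0.0, -2.2]
gripper_width: 0.0488
grasp_force: 62.2
```

```bash
python3 -c "
from h import *
s=manip.read_state();print(s['tcp_pos'],s['orientation'],s['grasp_force'],s['contact_force'])
rel((.562,.1327,.032,267.6))
snap('top','t2.png',(170,150,270,225),7)"
```

```text
[0.561984   0.13314609 0.10482467] [-3.14144464e+00  1.09682749e-04 -1.61402722e+00] 62.18409776687622 [ 0.17957189  0.04294395 -2.18298395]
[-0.01  0.01 -0.08] [ 0.0005 -0.      0.0728]
```

View pics/t2.png

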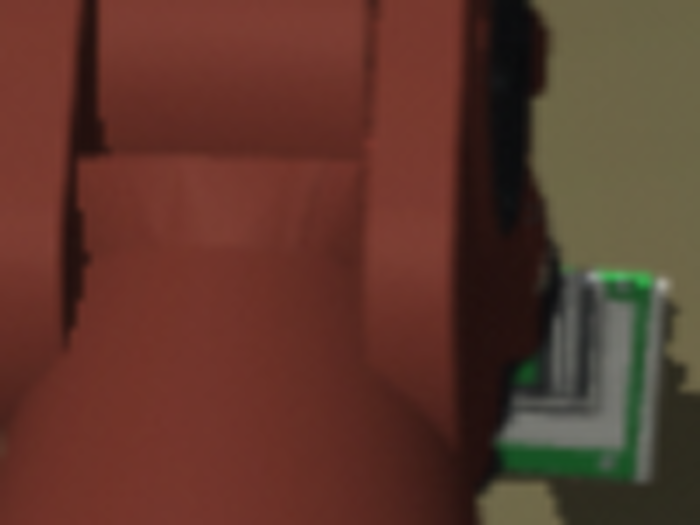

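The arm hides most of the top view, but the module's corner at (590,400) lies inside the rim and parallel to it. Lowering it.

>>> send_rows:
  plan:
    - [[0,0,0,0,0,0.02,20],[0,0,0,0,0,0.04,20],[0,0,0,0,0,0.055,20],[0,0,0,0,0,0.063,20],[0,0,0,0,0,0.068,20],[0,0,0,0,0,0.071,20],[0,0,0,0,0,0.073,20],[0,0,0,0,0,0.073,20],[0,0,0,0,0,0.073,20]]

```text
time: 5.35
tcp_pos: [0.5626, 0.1329, 0.0321]
orientation: [-3.141, 0.0, -1.613]
contact_force: [0.0, 0.5, -0.5]
gripper_width: 0.0487
grasp_force: 62.4
```

>>> send_rows:
  plan:
    - [[0,0,0,0,0,0.0005,40],[0,0,0,0,0,0.0005,70],[0,0,0,0,0,0.0005,100],[0,0,0,0,0,0.0005,100],[0,0,0,0,0,0.0005,100],[0,0,0,0,0,0.0005,100],[0,0,0,0,0,-0.02,100],[0,0,0,0,0,-0.05,100],[0,0,0,0,0,-0.09,100],[0,0,0,0,0,-0.11,100],[0,0,0,0,0,-0.11,100]]

```text
time: 6.45
tcp_pos: [0.5642, 0.133, 0.1454]
orientation: [-3.136, 0.0, -1.613]
contact_force: [-0.6, 0.6, 0.5]
gripper_width: 0.0852
grasp_force: 0.0
```

```bash
python3 -c "
from h import *
s=manip.read_state();print(s['tcp_pos'],s['gripper_width'])
rel((.457,-.3325,.14,197.1))"
```

```text
[0.56416988 0.13296257 0.14540441] 0.08518180855726479
[-0.28  0.23 70.47] [0.4696 0.0873 0.0047]
```

>>> send_rows:
  plan:
    - [[0,0,5,0.03,0.005,0,100],[0,0,11,0.07,0.013,0,100],[0,0,17,0.11,0.02,0,100],[0,0,23,0.15,0.027,0,100],[0,0,29,0.19,0.035,0,100],[0,0,35,0.23,0.042,0,100],[0,0,41,0.27,0.05,0,100],[0,0,47,0.31,0.057,0,100],[0,0,53,0.35,0.064,0,100],[0,0,59,0.39,0.071,0,100],[0,0,65,0.43,0.078,0,100],[0,0,70.5,0.46,0.084,0,100],[0,0,70.5,0.4692,0.0854,0,100],[0,0,70.5,0.4692,0.0854,0,100],[0,0,70.5,0.4692,0.0854,0,100],[0,0,70.5,0.4692,0.0854,0,100]]

```text
time: 8.05
tcp_pos: [0.4572, -0.3309, 0.1412]
orientation: [3.141, 0.0, -2.842]
contact_force: [0.2, 0.9, 0.2]
gripper_width: 0.0858
grasp_force: 0.0
```

```bash
python3 -c "
from h import *
s=manip.read_state();print(s['tcp_pos'],s['gripper_width'])
rel((.457,-.3325,.026,197.1))
snap('top','t3.png',(130,150,430,270),2.6)"
```

```text
[ 0.45719863 -0.33087438  0.14123737] 0.08580804843385498
[0.04 0.   0.09] [ 0.0007 -0.0016  0.1152]
```

View pics/t3.png

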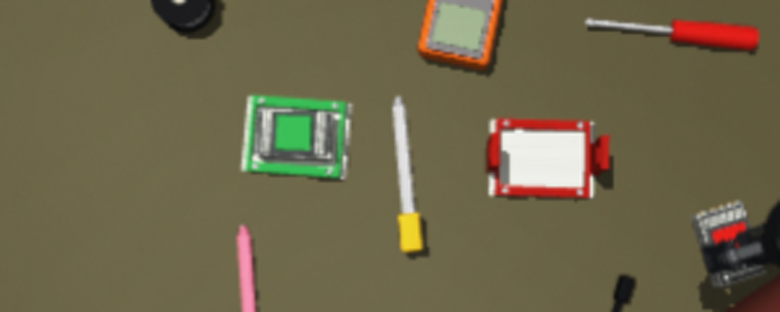

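The green module is centred in the green nest at (297,135), and the bar is untouched at (405,180). The gripper is over the red module. Descending and gripping.

>>> send_rows:
  plan:
    - [[0,0,0,0,-0.001,0.03,100],[0,0,0,0,-0.001,0.06,100],[0,0,0,0,-0.001,0.09,100],[0,0,0,0,-0.001,0.105,100],[0,0,0,0,-0.001,0.113,100],[0,0,0,0,-0.001,0.115,100],[0,0,0,0,-0.001,0.115,100],[0,0,0,0,-0.001,0.115,40],[0,0,0,0,-0.001,0.115,20],[0,0,0,0,-0.001,0.115,20],[0,0,0,0,-0.001,0.115,20],[0,0,0,0,-0.001,0.115,20],[0,0,0,0,-0.001,0.115,20],[0,0,0,0,-0.001,0.115,20]]

```text
time: 9.5
tcp_pos: [0.4577, -0.3339, 0.0276]
orientation: [-3.14, 0.001, -2.844]
contact_force: [0.5, 0.8, 5.5]
gripper_width: 0.0486
grasp_force: 63.7
```

```bash
python3 -c "
from h import *
s=manip.read_state();print(s['tcp_pos'],s['gripper_width'],s['grasp_force'])
rel((.546,-.1335,.14,270))"
```

```text
[ 0.45770607 -0.33385788  0.02764705] 0.04861074463065975 63.707624673843384
[-1.100e-01 -2.000e-02 -7.294e+01] [-0.1433  0.1655 -0.1125]
```

>>> send_rows:
  plan:
    - [[0,0,0,0,0,-0.015,20],[0,0,0,0,0,-0.045,20],[0,0,0,0,0,-0.085,20],[0,0,0,0,0,-0.112,20],[0,0,-7,-0.012,0.015,-0.112,20],[0,0,-14,-0.027,0.03,-0.112,20],[0,0,-21,-0.042,0.047,-0.112,20],[0,0,-28,-0.056,0.064,-0.112,20],[0,0,-35,-0.07,0.081,-0.112,20],[0,0,-42,-0.085,0.098,-0.112,20],[0,0,-49,-0.1,0.115,-0.112,20],[0,0,-56,-0.113,0.13,-0.112,20],[0,0,-63,-0.125,0.145,-0.112,20],[0,0,-69,-0.137,0.158,-0.112,20],[0,0,-73,-0.1433,0.1645,-0.112,20],[0,0,-73,-0.1433,0.1645,-0.112,20],[0,0,-73,-0.1433,0.1645,-0.112,20],[0,0,-73,-0.1433,0.1645,-0.112,20],[0,0,-73,-0.1433,0.1645,-0.112,20]]

```text
time: 11.4
tcp_pos: [0.5456, -0.1344, 0.1386]
orientation: [3.142, 0.0, -1.571]
contact_force: [0.6, 0.0, -2.6]
gripper_width: 0.0483
grasp_force: 62.7
```

```bash
python3 -c "
from h import *
s=manip.read_state();print(s['tcp_pos'],s['gripper_width'],s['grasp_force'],s['contact_force'])
rel((.546,-.1335,.0336,270))"
```

```text
[ 0.54560269 -0.13442313  0.13859731] 0.04830519914065198 62.6965606212616 [ 0.63757071  0.04549989 -2.6200915 ]
[ 0.    0.   -0.04] [-0.0009 -0.0004  0.105 ]
```

>>> send_rows:
  plan:
    - [[0,0,0,-0.001,0,0.03,20],[0,0,0,-0.001,0,0.06,20],[0,0,0,-0.001,0,0.08,20],[0,0,0,-0.001,0,0.092,20],[0,0,0,-0.001,0,0.099,20],[0,0,0,-0.001,0,0.103,20],[0,0,0,-0.001,0,0.105,20],[0,0,0,-0.001,0,0.105,20],[0,0,0,-0.001,0,0.105,20]]

```text
time: 12.3
tcp_pos: [0.5463, -0.1331, 0.0343]
orientation: [-3.141, -0.0, -1.57]
contact_force: [0.3, -0.9, -2.3]
gripper_width: 0.0484
grasp_force: 62.7
```

>>> send_rows:
  plan:
    - [[0,0,0,0,0,0.0005,20],[0,0,0,0,0,0.001,20],[0,0,0,0,0,0.001,20],[0,0,0,0,0,0.001,40],[0,0,0,0,0,0.001,70],[0,0,0,0,0,0.001,100],[0,0,0,0,0,0.001,100],[0,0,0,0,0,0.001,100],[0,0,0,0,0,0.001,100],[0,0,0,0,0,-0.02,100],[0,0,0,0,0,-0.05,100],[0,0,0,0,0,-0.09,100],[0,0,0,0,0,-0.11,100],[0,0,0,0,0,-0.11,100],[0,0,0,0,0,-0.11,100]]

```text
time: 13.8
tcp_pos: [0.546, -0.1329, 0.1434]
orientation: [-3.141, -0.0, -1.57]
contact_force: [0.3, 0.0, -0.5]
gripper_width: 0.0855
grasp_force: 0.0
```

```bash
python3 -c "
from h import *
s=manip.read_state();print(s['tcp_pos'],s['gripper_width'])
rel((.461,.0067,.10,187.2))"
```

```text
[ 0.54598191 -0.13292292  0.14336338] 0.08551676301745197
[-2.000e-02  1.000e-02  8.286e+01] [-0.1397  0.0848  0.0433]
```

>>> send_rows:
  plan:
    - [[0,0,7,-0.012,0.007,0,100],[0,0,14,-0.025,0.015,0,100],[0,0,21,-0.037,0.022,0,100],[0,0,28,-0.05,0.03,0,100],[0,0,35,-0.062,0.037,0,100],[0,0,42,-0.074,0.045,0,100],[0,0,49,-0.087,0.053,0,100],[0,0,56,-0.1,0.06,0,100],[0,0,63,-0.112,0.068,0.01,100],[0,0,70,-0.125,0.076,0.02,100],[0,0,77,-0.135,0.082,0.03,100],[0,0,82.9,-0.1397,0.0848,0.0433,100],[0,0,82.9,-0.1397,0.0848,0.0433,100],[0,0,82.9,-0.1397,0.0848,0.0433,100],[0,0,82.9,-0.1397,0.0848,0.0433,100]]

```text
time: 15.3
tcp_pos: [0.4611, 0.0064, 0.1004]
orientation: [-3.142, 0.0, -3.015]
contact_force: [-0.4, 0.6, -0.1]
gripper_width: 0.0854
grasp_force: 0.0
```

```bash
python3 -c "
from h import *
s=manip.read_state();print(s['tcp_pos'],s['gripper_width'])
rel((.461,.0067,.022,187.2))
a=viewer.grab_frame('scene')[170:305,180:320];b=viewer.grab_frame('top')[150:285,260:400]
cv2.imwrite('pics/m4.png',cv2.resize(np.hstack([a,b])[:,:,::-1],None,fx=2.85,fy=2.85,interpolation=cv2.INTER_CUBIC))"
```

```text
[0.46110575 0.00642248 0.10038001] 0.08543122834184738
[-0.    0.01  0.08] [0.0001 0.0003 0.0784]
```

View pics/m4.png

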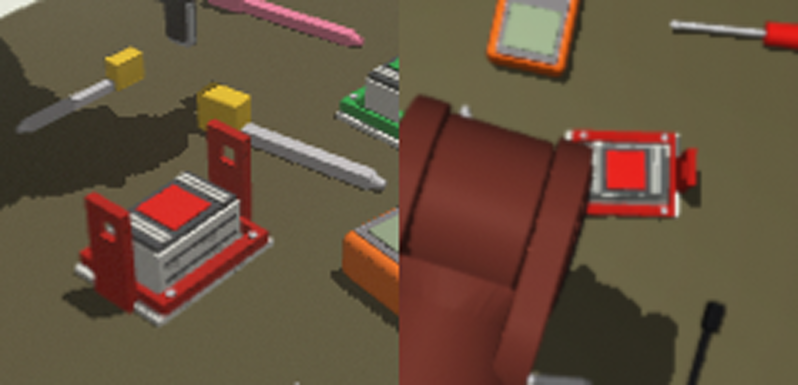

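The scene view shows the red module flat between the posts at (180,220), and the bar with its handle at (224,106) is untouched. Gripping the handle.

>>> send_rows:
  plan:
    - [[0,0,0,0,0,0.03,100],[0,0,0,0,0,0.06,100],[0,0,0,0,0,0.072,100],[0,0,0,0,0,0.078,100],[0,0,0,0,0,0.078,100],[0,0,0,0,0,0.078,60],[0,0,0,0,0,0.078,30],[0,0,0,0,0,0.078,5],[0,0,0,0,0,0.078,5],[0,0,0,0,0,0.078,5],[0,0,0,0,0,0.078,5],[0,0,0,0,0,0.078,5],[0,0,0,0,0,0.078,5],[0,0,0,0,0,0.078,5]]
  squeeze: 80

```text
time: 16.8
tcp_pos: [0.4614, 0.0066, 0.0229]
orientation: [-3.141, 0.001, -3.017]
contact_force: [-1.6, -0.2, 6.7]
gripper_width: 0.0206
grasp_force: 79.0
```

```bash
python3 -c "
from h import *
s=manip.read_state();print(s['tcp_pos'],s['orientation'],s['gripper_width'],s['grasp_force'])
rel((.546,.11,.10,90))"
```

```text
[0.4614358  0.00658943 0.02289297] [-3.14119502e+00  1.13043093e-03 -3.01654986e+00] 0.020612210983530478 78.96111130714417
[4.000e-02 7.000e-02 9.716e+01] [-0.0969  0.092  -0.077 ]
```

>>> send_rows:
  plan:
    - [[0,0,0,0,0,-0.015,5],[0,0,0,0,0,-0.045,5],[0,0,0,0,0,-0.085,5],[0,0,0,-0.01,0.01,-0.115,5],[0,0,7,-0.02,0.02,-0.127,5],[0,0,14,-0.03,0.03,-0.127,5],[0,0,21,-0.04,0.04,-0.127,5],[0,0,28,-0.05,0.05,-0.127,5],[0,0,35,-0.06,0.06,-0.127,5],[0,0,42,-0.07,0.068,-0.127,5],[0,0,49,-0.08,0.076,-0.127,5],[0,0,56,-0.088,0.084,-0.127,5],[0,0,63,-0.0969,0.092,-0.127,5],[0,0,70,-0.0969,0.092,-0.127,5],[0,0,77,-0.0969,0.092,-0.127,5],[0,0,84,-0.0969,0.092,-0.127,5],[0,0,91,-0.0969,0.092,-0.127,5],[0,0,97.1,-0.0969,0.092,-0.127,5],[0,0,97.1,-0.0969,0.092,-0.127,5],[0,0,97.1,-0.0969,0.092,-0.127,5]]

```text
time: 18.8
tcp_pos: [0.5454, 0.1101, 0.1489]
orientation: [-3.141, -0.0, 1.575]
contact_force: [-0.0, -0.3, -0.5]
gripper_width: 0.0207
grasp_force: 78.3
```

```bash
python3 -c "
from h import *
s=manip.read_state();print(s['tcp_pos'],s['orientation'],s['gripper_width'],s['grasp_force'])
rel((.546,.11,.078,90))"
```

```text
[0.54539456 0.11011155 0.14892726] [-3.14113483e+00 -8.26605932e-05  1.57509206e+00] 0.020695867987823344 78.3393144607544
[-0.03 -0.    0.25] [-0.0001  0.0006  0.0709]
```

>>> send_rows:
  plan:
    - [[0,0,0.2,0,0.0006,0.025,5],[0,0,0.2,0,0.0006,0.05,5],[0,0,0.2,0,0.0006,0.065,5],[0,0,0.2,0,0.0006,0.071,5],[0,0,0.2,0,0.0006,0.071,5],[0,0,0.2,0,0.0006,0.071,5],[0,0,0.2,0,0.0006,0.071,5]]

```text
time: 19.5
tcp_pos: [0.547, 0.1101, 0.0795]
orientation: [3.14, -0.0, 1.569]
contact_force: [0.0, 0.2, -0.4]
gripper_width: 0.0209
grasp_force: 78.4
```

```bash
python3 -c "
from h import *
s=manip.read_state();print(s['tcp_pos'],s['orientation'])
t=[.546,-.038,.061]; print('tip exp scene/top',w2p('scene',t),w2p('top',t),'eye',w2p('scene',[.546,-.0736,.061]),w2p('top',[.546,-.0736,.061]))
a=viewer.grab_frame('scene')[190:270,220:320];b=viewer.grab_frame('top')[180:260,270:370]
cv2.imwrite('pics/m5.png',cv2.resize(np.hstack([a,b])[:,:,::-1],None,fx=4,fy=4,interpolation=cv2.INTER_CUBIC))"
```

```text
[0.54699292 0.11007975 0.07950936] [ 3.13966325e+00 -3.83364959e-06  1.56871769e+00]
tip exp scene/top [[272.46004132 214.94951641]] [[304.83721813 207.28111213]] eye [[260.62419952 222.43200386]] [[318.09496023 207.62162334]]
```

View pics/m5.png

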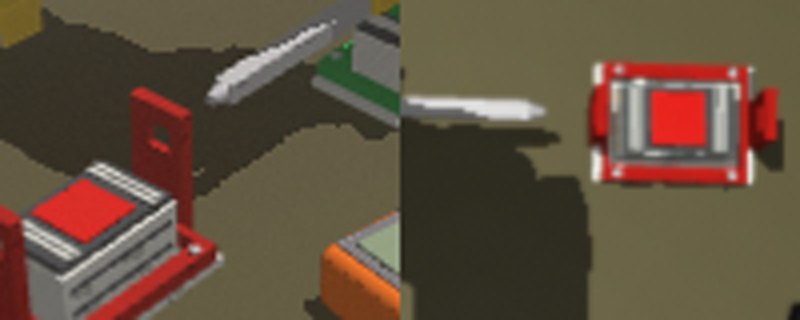

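The tip in the scene crop is at (210,100), exactly as projected. The eye shows at about (158,137) and the post top corners at (133,92) and (190,113). I'll check these against the projected nest.

```bash
python3 - <<'E'
from h import *
a=viewer.grab_frame('scene'); hsv=cv2.cvtColor(a,cv2.COLOR_RGB2HSV)
def rm(h): return cv2.inRange(h,(0,120,40),(8,255,255))|cv2.inRange(h,(172,120,40),(180,255,255))
m=rm(hsv)
def model(cx,cy,s):
    y=cy+s*.052 if s<0 else cy+.052  # -y face of post
    y=cy-.060 if s<0 else cy+.052
    P=[(cx-.017,y,.08),(cx+.017,y,.08),(cx-.009,y,.07),(cx+.009,y,.07),(cx+.009,y,.052),(cx-.009,y,.052)]
    return w2p('scene',P)
for s in(1,-1): 
    q=model(.546,-.1336,s); print('model',s,q.round(1).tolist())
# eye: far-post, print mask around
q=model(.546,-.1336,1)[2:].mean(0).astype(int); print(q)
for s in(1,-1):
    q=model(.546,-.1336,s)[2:].mean(0).astype(int); print('origin',q-[12,16])
    for r in m[q[1]-16:q[1]+12,q[0]-12:q[0]+14]: print(''.join('#' if v else '.' for v in r))
x=m.copy()
E
```

```text
model 1 [[251.4, 213.0], [264.1, 219.4], [254.4, 218.7], [261.1, 222.1], [261.3, 229.6], [254.7, 226.2]]
model -1 [[208.5, 238.7], [221.3, 246.4], [211.9, 244.9], [218.6, 249.0], [219.4, 256.8], [212.8, 252.7]]
[257 224]
origin [245 208]
..........................
..........................
..........................
..........#...............
........#####.............
.......########...........
.......##########.........
.......############.......
.......##############.....
.......################...
.......################...
.......################...
........###############...
........######.########...
........######...######...
........######...######...
........######...######...
........########.######...
........###############...
........###############...
........###############...
........###############...
........###############...
........###############...
........###############...
.........##############...
..........#############...
............###########...
origin [203 234]
..........................
..........................
..........................
.........##...............
.......######.............
.......#######............
.......#########..........
.......###########........
.......#############.....#
.......##############....#
........##############....
........##############....
........##############....
........###############...
........######..#######...
........######...######...
........######...######...
........#######...#####...
........###############...
........################..
.........##############...
.........##############...
........################..
......##################..
.....###################..
.....###################..
.....###################..
......##################..
```

```bash
python3 - <<'E'
from h import *
s=manip.read_state();print(s['tcp_pos'],s['orientation'][2])
ims=[viewer.grab_frame('top').astype(float) for _ in range(2)]; im=np.mean(ims,0)
# rod: weighted centroid per column (brightness above the mat)
g=im.mean(2)-im[:5].mean()*0
for c in range(272,308,3):
    col=im[198:216,c].min(1); w=np.clip(col-95,0,None); 
    if w.sum()<60: print(c,'-'); continue
    r=(w*np.arange(198,216)).sum()/w.sum(); print(c,p2w('top',[(c,r)],.064)[0,:2].round(4),w.sum().round())
# red posts: rows of red per column
h=cv2.cvtColor(im.astype(np.uint8),cv2.COLOR_RGB2HSV)
m=(cv2.inRange(h,(0,150,60),(8,255,255))|cv2.inRange(h,(172,150,60),(180,255,255)))
for c in list(range(315,326))+list(range(352,368)):
    r=np.where(m[190:230,c])[0]+190
    if len(r): print(c,r.min(),r.max(),len(r),p2w('top',[(c,r.min()-.5),(c,r.max()+.5)],.08)[:,:2].round(4).tolist())
E
```

```text
[0.54670624 0.11007927 0.07902272] 1.5685289136679865
272 [0.5498 0.0502] 176.0
275 [0.549  0.0421] 271.0
278 [0.5489 0.0341] 300.0
281 [0.5489 0.026 ] 290.0
284 [0.5491 0.018 ] 290.0
287 [0.5477 0.0099] 374.0
290 [0.5466 0.0019] 485.0
293 [ 0.546  -0.0062] 560.0
296 [ 0.5455 -0.0142] 554.0
299 [ 0.5456 -0.0223] 545.0
302 [ 0.5458 -0.0303] 387.0
305 [ 0.5452 -0.0383] 122.0
317 205 215 11 [[0.5519, -0.0693], [0.5227, -0.0698]]
318 202 215 14 [[0.5599, -0.0718], [0.5227, -0.0724]]
319 202 215 14 [[0.56, -0.0744], [0.5228, -0.075]]
320 201 215 15 [[0.5627, -0.077], [0.5229, -0.0777]]
321 196 224 29 [[0.5762, -0.0795], [0.4992, -0.0807]]
322 195 224 9 [[0.5789, -0.0821], [0.4993, -0.0833]]
323 195 224 4 [[0.579, -0.0847], [0.4993, -0.0859]]
325 224 224 1 [[0.5021, -0.0912], [0.4995, -0.0912]]
352 225 225 1 [[0.5012, -0.1623], [0.4986, -0.1623]]
353 225 225 1 [[0.5013, -0.1649], [0.4987, -0.1649]]
354 197 225 6 [[0.5758, -0.1672], [0.4987, -0.1676]]
355 196 225 30 [[0.5786, -0.1698], [0.4988, -0.1702]]
356 197 224 28 [[0.5759, -0.1725], [0.5015, -0.1728]]
357 205 216 12 [[0.5546, -0.1752], [0.5227, -0.1754]]
358 205 216 12 [[0.5547, -0.1779], [0.5228, -0.178]]
359 204 216 13 [[0.5574, -0.1805], [0.5228, -0.1807]]
360 203 216 14 [[0.5602, -0.1832], [0.5229, -0.1833]]
361 202 215 14 [[0.5629, -0.1858], [0.5256, -0.186]]
362 202 215 14 [[0.563, -0.1885], [0.5257, -0.1886]]
363 202 215 14 [[0.563, -0.1912], [0.5258, -0.1913]]
364 202 214 9 [[0.5631, -0.1938], [0.5285, -0.1939]]
```

The rod tip (x about 0.5455) and the posts (x about 0.5455–0.546) line up. Entering the first eye.

>>> send_rows:
  plan:
    - [[0,0,0,-0.01,0,0.0005,5],[0,0,0,-0.02,0,0.0005,5],[0,0,0,-0.027,0,0.0005,5],[0,0,0,-0.033,0,0.0005,5],[0,0,0,-0.039,0,0.0005,5],[0,0,0,-0.045,0,0.0005,5],[0,0,0,-0.05,0,0.0005,5],[0,0,0,-0.055,0,0.0005,5],[0,0,0,-0.055,0,0.0005,5]]

```text
time: 20.65
tcp_pos: [0.5461, 0.0546, 0.0777]
orientation: [3.141, 0.0, 1.568]
contact_force: [0.1, -0.0, -1.3]
gripper_width: 0.0203
grasp_force: 78.4
```

>>> send_rows:
  plan:
    - [[0,0,0,-0.015,0,0,5],[0,0,0,-0.03,0,0,5],[0,0,0,-0.045,0,0,5],[0,0,0,-0.06,0,0,5],[0,0,0,-0.072,0,0,5],[0,0,0,-0.08,0,0,5],[0,0,0,-0.086,0,0,5],[0,0,0,-0.092,0,0,5],[0,0,0,-0.098,0,0,5],[0,0,0,-0.102,0,0,5],[0,0,0,-0.102,0,0,5],[0,0,0,-0.102,0,0,5]]

```text
time: 21.85
tcp_pos: [0.5458, -0.0467, 0.0777]
orientation: [3.142, -0.0, 1.568]
contact_force: [0.1, 1.0, -0.4]
gripper_width: 0.0207
grasp_force: 78.4
```

>>> send_rows:
  plan:
    - [[0,0,0,-0.001,0,0,5],[0,0,0,-0.002,0,0,5],[0,0,0,-0.003,0,0,5],[0,0,0,-0.004,0,0,5],[0,0,0,-0.005,0,0,5],[0,0,0,-0.006,0,0,5],[0,0,0,-0.006,0,0,5],[0,0,0,-0.006,0,0,5]]

```text
time: 22.65
tcp_pos: [0.5458, -0.0518, 0.0777]
orientation: [3.141, -0.002, 1.569]
contact_force: [0.5, 5.9, 0.4]
gripper_width: 0.0205
grasp_force: 78.6
```

>>> send_rows:
  plan:
    - [[0,0,0,-0.001,0,0,5],[0,0,0,-0.0015,0,0,5],[0,0,0,-0.0015,0,0,5],[0,0,0,-0.0015,0,0,5]]

```text
time: 23.05
tcp_pos: [0.5457, -0.0519, 0.0778]
orientation: [3.141, -0.005, 1.57]
contact_force: [1.0, 13.2, 2.4]
gripper_width: 0.0208
grasp_force: 78.8
```

```bash
python3 - <<'E'
from h import *
t=w2p('scene',[[.546,-.2016,.061],[.546,-.1936,.061]]);print(t)
a=viewer.grab_frame('scene')
cv2.imwrite('pics/m6.png',cv2.resize(a[190:290,180:310][:,:,::-1],None,fx=6,fy=6,interpolation=cv2.INTER_CUBIC))
E
```

```text
[[212.35868232 252.93143975]
 [215.66268888 250.84430914]]
```

View pics/m6.png

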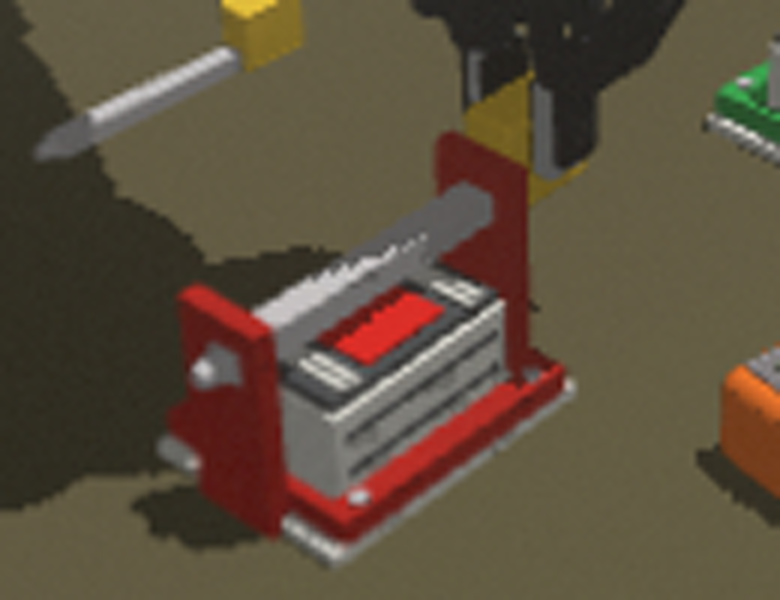

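The handle bears on the near post at (500,120), and the tip stands out of the far eye at (205,372). Easing the load, lowering slightly, releasing and retreating.

>>> send_rows:
  plan:
    - [[0,0,0,0.001,0,0.001,5],[0,0,0,0.001,0,0.002,5],[0,0,0,0.001,0,0.0025,5],[0,0,0,0.001,0,0.0025,5],[0,0,0,0.001,0,0.0025,30],[0,0,0,0.001,0,0.0025,60],[0,0,0,0.001,0,0.0025,90],[0,0,0,0.001,0,0.0025,90],[0,0,0,0.001,0,0.0025,90],[0,0,0,0.001,0,0.0025,90],[0,0,0,0.001,0,-0.015,90],[0,0,0,0.001,0,-0.045,90],[0,0,0,0.001,0,-0.085,90],[0,0,0,0.001,0,-0.12,90],[0,0,0,0.001,0,-0.12,90],[0,0,0,0.001,0,-0.12,90]]

```text
time: 24.7
tcp_pos: [0.5463, -0.0536, 0.1985]
orientation: [3.14, 0.001, 1.568]
contact_force: [-0.2, 0.1, -1.6]
gripper_width: 0.0768
grasp_force: 0.0
```

```bash
python3 - <<'E'
from h import *
a=viewer.grab_frame('scene'); h=cv2.cvtColor(a,cv2.COLOR_RGB2HSV)
# handle blob (yellow) and tip (grey, unsaturated) in scene
m=cv2.inRange(h,(20,120,60),(35,255,255)); m[:195]=0; k=np.zeros_like(m);k[190:240,250:290]=m[190:240,250:290]
p=np.argwhere(k)[:,::-1]; print('handle px',p.min(0),p.max(0),len(p))
C=[(.546+i,y,z) for i in(-.011,.011) for y in(-.0736,-.0336) for z in(.052,.088)]
q=w2p('scene',C);print('expect',q.min(0).round(1),q.max(0).round(1))
t=cv2.inRange(h,(0,0,90),(180,70,255))[244:260,205:222]
for r in t: print(''.join('#' if v else '.' for v in r))
print('tip expect',w2p('scene',[.546,-.2016,.058])-[205,244])
E
```

```text
handle px [257 202] [277 225] 292
expect [256.2 201. ] [278.  228.2]
.................
.................
.................
.................
..........###....
..........#####..
.........######..
........#######..
.......########..
.......########..
.......########..
........##.......
.................
.................
.................
.................
tip expect [[ 7.49946643 10.2322412 ]]
```

The handle and tip match their expected final places.

```bash
python3 -c "
from workcell import manip
print(manip.job_done())"
```

```text
the job is handed in; nothing more can be done
None
```

Job handed in, verdict not shown: both modules are in their nests and the lock bar is through both eyes up to its handle, with the final camera check of the bar matching the expected position.

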